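# Feed two blocks end to end under a drill-jig bridge and lock them in

### The arm

A 6-joint arm with a two-finger parallel gripper is mounted at the origin on a cart in front of the work surface, level with it; the furniture and walls round the work are solid. World frame = base frame: x ahead of the robot, y to its left, z up, the work surface at z = 0. Lengths are in mm, angles in degrees, forces in N, time in s.
With the tool pointing down it reaches from about 250 to 800 mm from the base axis. Payload 3.9 kg.
Tool frame: the origin (TCP) lies at the very end of the fingers, on their centre line; the grasp point (between the pads) lies 19 mm behind it; z points along the fingers, y is the line along which they close (so a half turn about z gives the same grasp; the last joint's range is limited). The gripper opens to 85 mm and grips with 20 to 120 N. Pads are 22 mm wide; open, the fingers measure 114 mm over their backs; the gripper's body (76 mm by 85 mm) begins 54 mm behind the grasp point. The pads swing forward as they close: fully open they stand 13 mm farther back than shut.
Start: joints at [-70.359, 14.897, -7.913, 67.191, 0, 90], TCP at [176.461, -494.446, 231.304] pointing down, gripper open.
Joint ranges: [-159.42, 159.42], [-47.68, 98.78], [-73.54, 78.23], [-108.79, 121.32], [-90, 84.71], [-180, 180]. Speed limits (degrees/s): [147.25, 147.25, 180, 180, 180, 180].

### API

Orientations are given as a 3x3 rotation matrix whose columns are the frame's x, y, z axes.
In Python, from bench import * gives the robot as it stands. The module is installed in compiled form; this text tells all that it offers.
- The arm moves only by the tool apply_moves, never from a script. Its argument "deltas" is text: rows parted by semicolons, each of 5 numbers parted by spaces: the shift along the world's x, y, z in m, then the turn about the world's z in rad, then the closure, from -1 (fully open) to 1 (shut). A call has 1 to 20 rows; each row shifts and turns the commanded pose from where the row before left it; what a row does not reach is not made up. A row lasts 1/12 s, in which the tool goes at most 41.7 mm and 7.16 degrees, less where a joint would pass 70% of its speed; a pose out of reach is approached as far as the arm can. A call is refused whole if a number of a shift passes 0.0417 or a number of a turn 0.125, either way. A call with a gripper value outside its range is refused whole. The fingers move at their own pace and stop on an object; "grip_force" is the grip in N (left out, the last holds). Time passes only in rows, so rows that do not move let the fingers close. It gives the time, the measured TCP pose, the force, the opening and the grip force at its end, in the units of the state.
- get_state(): the state, without advancing time (a new reading comes with each control period).
- grab_frame(name): name is "scene" or "side" or "wrist"; returns a dict with "pixels" (420x560x3 uint8, blue, green, red), "intrinsics" (3x3 intrinsics, pixels), "world_to_cam" (4x4, takes a point from world to camera coordinates); the wrist camera has in their place "mount" (4x4, takes a point from camera to tool coordinates, whose origin is the TCP and whose axes are the flange's). Camera axes: x right, y down, z forward; pixel columns grow to the right and rows downward; lengths in mm; the calibration is good to about 2 mm. A picture is of the moment at which its call begins: read the wrist's pose just before it. There is no depth.
- finish_job(): hands the job in; it is judged then, once.
The state is a dict: "t": time; "joints": joint angles; "qd": joint speeds; "tau": joint torques, N m; "eef_pos": TCP position; "tool_rot": TCP orientation; "wrist_force": force on the tool from outside, world axes, zero at the start; "torque": the same for the moment, N m; "opening": finger opening in mm; "grasp_force": force on a finger pad.
Only numpy, scipy, OpenCV 4.12 (cv2) and the standard library are available. Lean on these libraries where they do the work, as an engineer would, in place of code of your own. Each camera call takes 0.05 s, during which the arm holds its last target. There are 200 camera calls.

### The job

Set up the drilling jig for a butt joint: take any two of the three identical wooden blocks and slide them lengthways, one after the other, into the jig's channel from its open end and under the bridge, so that the first sits against the end stop, the second butts against the first, and both lie flat. Then swing the steel stop bar fully across the channel behind the second block to lock them in, and let go. Leave the third block and everything else on the bench where it is.

Things in the scene. Friction and masses are not known exactly. Their poses are not given: they have to be found in the camera images.
- jig: wooden drilling jig fixed to the bench. Origin: underside of its baseboard, on the channel's centre line, below the bridge's edge that faces the open end. +y runs along the channel out of the open end, +x to the stop bar's pivot side. Baseboard 112 mm wide, y -175 to +125 mm; its top, the channel floor, is at z = 12 mm. Channel 51 mm wide (x +-25.5)
- bridge (a point): centre of the bridge plate's underside, at jig (0, -45, 54) mm: the bridge spans y -90 to 0, cheeks at both sides, 42 mm clear above the floor; plate top z = 64, two bushes to 68
- mouth (a point): channel floor at the open end, jig (0, 120, 12) mm. From the bridge (y 0) to here the channel is open above between low rails 16 mm wide, 10 mm high (tops z = 22, fingers pass above), parallel to y = 98, then flaring outward
- stop (a point): foot of the end stop's face on the channel floor, jig (0, -155, 12) mm; low rails lead to it from the bridge; stop top z = 52. The first block's centre ends at jig y = -100, the second's at +10; the second's tail (y = 65) sticks out of the bridge, where it can be held. One block can push the other
- block_1: one of three identical bare-wood blocks, 45 (x) x 110 (y) x 38 (z) mm, about 0.1 kg; origin: centre of its underside; its y axis is its long axis. Which places on the bench they lie at varies
- block_2: one of three identical bare-wood blocks, 45 (x) x 110 (y) x 38 (z) mm, about 0.1 kg; origin: centre of its underside; its y axis is its long axis. Which places on the bench they lie at varies
- block_3: one of three identical bare-wood blocks, 45 (x) x 110 (y) x 38 (z) mm, about 0.1 kg; origin: centre of its underside; its y axis is its long axis. Which places on the bench they lie at varies
- swing_bar (a joint): flat steel stop bar turning level on a vertical pivot, rad: 0 = fully across the channel (its limit), growing as it opens; starts open at 1.75 to 2.25, stays where left (0.08 N m friction), closes anticlockwise from above. 30 mm wide, 95 long from the pivot, z 24 to 34. At angle a it points along jig (-cos a, sin a); closed, its front edge is at jig y = 69, 4 mm behind the second block
- bar_pivot (a point): pivot axis of the stop bar, at jig (72, 84, 38) mm, top of its rivet
- bar_pin (a point): middle of the upright round steel pin to hold the stop bar by: 14 mm across, 32 mm tall, z = 34 to 66 mm above the bench (the point at z = 50), 75 mm from the pivot; with the bar closed it stands at jig (-3, 90) mm and the vector from pivot to pin is (-75, +6) mm, turning with the bar
- masking_roll2: bystander, to be left alone: roll of masking tape lying flat, 100 mm across, 24 high
- tape: bystander, to be left alone: yellow tape measure standing up, 37x78x71 mm
- pencil: bystander, to be left alone: red carpenter's pencil, 172 mm long
- sander: bystander, to be left alone: black rubber sanding block, 64x112x28 mm
- square: bystander, to be left alone: try square, 134x200 mm, lying flat
- wrench: bystander, to be left alone: flat open-ended wrench, 185 mm long
Mind the look-alikes: they are no part of the job. Leave any red look-alike of the block_2 alone.

How it is judged (in metres and radians):
On the way, in this order (a step that is already met when the one before it is completed fails the run):
1. a first block lies flat in the channel with its nose under the bridge (((x of block_1 in the frame of jig between -0.006 and 0.006 m and y of block_1 in the frame of jig between -0.11 and 0.048 m and z of block_1 in the frame of jig between 0.008 and 0.016 m) or (x of block_2 in the frame of jig between -0.006 and 0.006 m and y of block_2 in the frame of jig between -0.11 and 0.048 m and z of block_2 in the frame of jig between 0.008 and 0.016 m) or (x of block_3 in the frame of jig between -0.006 and 0.006 m and y of block_3 in the frame of jig between -0.11 and 0.048 m and z of block_3 in the frame of jig between 0.008 and 0.016 m))), for 0.1 s.
2. two blocks lie end to end under the bridge, the first at the end stop (((x of block_1 in the frame of jig between -0.006 and 0.006 m and y of block_1 in the frame of jig between -0.108 and -0.094 m and z of block_1 in the frame of jig between 0.008 and 0.016 m and x of block_2 in the frame of jig between -0.006 and 0.006 m and y of block_2 in the frame of jig between 0.002 and 0.016 m and z of block_2 in the frame of jig between 0.008 and 0.016 m and distance between block_1 and block_2 below 0.115 m and distance of block_3 from where it was at the start of the episode below 0.04 m) or (x of block_1 in the frame of jig between -0.006 and 0.006 m and y of block_1 in the frame of jig between -0.108 and -0.094 m and z of block_1 in the frame of jig between 0.008 and 0.016 m and x of block_3 in the frame of jig between -0.006 and 0.006 m and y of block_3 in the frame of jig between 0.002 and 0.016 m and z of block_3 in the frame of jig between 0.008 and 0.016 m and distance between block_1 and block_3 below 0.115 m and distance of block_2 from where it was at the start of the episode below 0.04 m) or (x of block_2 in the frame of jig between -0.006 and 0.006 m and y of block_2 in the frame of jig between -0.108 and -0.094 m and z of block_2 in the frame of jig between 0.008 and 0.016 m and x of block_1 in the frame of jig between -0.006 and 0.006 m and y of block_1 in the frame of jig between 0.002 and 0.016 m and z of block_1 in the frame of jig between 0.008 and 0.016 m and distance between block_2 and block_1 below 0.115 m and distance of block_3 from where it was at the start of the episode below 0.04 m) or (x of block_2 in the frame of jig between -0.006 and 0.006 m and y of block_2 in the frame of jig between -0.108 and -0.094 m and z of block_2 in the frame of jig between 0.008 and 0.016 m and x of block_3 in the frame of jig between -0.006 and 0.006 m and y of block_3 in the frame of jig between 0.002 and 0.016 m and z of block_3 in the frame of jig between 0.008 and 0.016 m and distance between block_2 and block_3 below 0.115 m and distance of block_1 from where it was at the start of the episode below 0.04 m) or (x of block_3 in the frame of jig between -0.006 and 0.006 m and y of block_3 in the frame of jig between -0.108 and -0.094 m and z of block_3 in the frame of jig between 0.008 and 0.016 m and x of block_1 in the frame of jig between -0.006 and 0.006 m and y of block_1 in the frame of jig between 0.002 and 0.016 m and z of block_1 in the frame of jig between 0.008 and 0.016 m and distance between block_3 and block_1 below 0.115 m and distance of block_2 from where it was at the start of the episode below 0.04 m) or (x of block_3 in the frame of jig between -0.006 and 0.006 m and y of block_3 in the frame of jig between -0.108 and -0.094 m and z of block_3 in the frame of jig between 0.008 and 0.016 m and x of block_2 in the frame of jig between -0.006 and 0.006 m and y of block_2 in the frame of jig between 0.002 and 0.016 m and z of block_2 in the frame of jig between 0.008 and 0.016 m and distance between block_3 and block_2 below 0.115 m and distance of block_1 from where it was at the start of the episode below 0.04 m))), for 0.2 s.
At the end, for the whole second after the job is handed in: Two blocks lie flat on the channel floor, within 6 mm of its centre line: one within 6 mm of the end stop, the other behind it, gap at most 5 mm; stop bar within 0.06 rad of fully closed; third block within 40 mm of its start (((x of block_1 in the frame of jig between -0.006 and 0.006 m and y of block_1 in the frame of jig between -0.108 and -0.094 m and z of block_1 in the frame of jig between 0.008 and 0.016 m and x of block_2 in the frame of jig between -0.006 and 0.006 m and y of block_2 in the frame of jig between 0.002 and 0.016 m and z of block_2 in the frame of jig between 0.008 and 0.016 m and distance between block_1 and block_2 below 0.115 m and distance of block_3 from where it was at the start of the episode below 0.04 m) or (x of block_1 in the frame of jig between -0.006 and 0.006 m and y of block_1 in the frame of jig between -0.108 and -0.094 m and z of block_1 in the frame of jig between 0.008 and 0.016 m and x of block_3 in the frame of jig between -0.006 and 0.006 m and y of block_3 in the frame of jig between 0.002 and 0.016 m and z of block_3 in the frame of jig between 0.008 and 0.016 m and distance between block_1 and block_3 below 0.115 m and distance of block_2 from where it was at the start of the episode below 0.04 m) or (x of block_2 in the frame of jig between -0.006 and 0.006 m and y of block_2 in the frame of jig between -0.108 and -0.094 m and z of block_2 in the frame of jig between 0.008 and 0.016 m and x of block_1 in the frame of jig between -0.006 and 0.006 m and y of block_1 in the frame of jig between 0.002 and 0.016 m and z of block_1 in the frame of jig between 0.008 and 0.016 m and distance between block_2 and block_1 below 0.115 m and distance of block_3 from where it was at the start of the episode below 0.04 m) or (x of block_2 in the frame of jig between -0.006 and 0.006 m and y of block_2 in the frame of jig between -0.108 and -0.094 m and z of block_2 in the frame of jig between 0.008 and 0.016 m and x of block_3 in the frame of jig between -0.006 and 0.006 m and y of block_3 in the frame of jig between 0.002 and 0.016 m and z of block_3 in the frame of jig between 0.008 and 0.016 m and distance between block_2 and block_3 below 0.115 m and distance of block_1 from where it was at the start of the episode below 0.04 m) or (x of block_3 in the frame of jig between -0.006 and 0.006 m and y of block_3 in the frame of jig between -0.108 and -0.094 m and z of block_3 in the frame of jig between 0.008 and 0.016 m and x of block_1 in the frame of jig between -0.006 and 0.006 m and y of block_1 in the frame of jig between 0.002 and 0.016 m and z of block_1 in the frame of jig between 0.008 and 0.016 m and distance between block_3 and block_1 below 0.115 m and distance of block_2 from where it was at the start of the episode below 0.04 m) or (x of block_3 in the frame of jig between -0.006 and 0.006 m and y of block_3 in the frame of jig between -0.108 and -0.094 m and z of block_3 in the frame of jig between 0.008 and 0.016 m and x of block_2 in the frame of jig between -0.006 and 0.006 m and y of block_2 in the frame of jig between 0.002 and 0.016 m and z of block_2 in the frame of jig between 0.008 and 0.016 m and distance between block_3 and block_2 below 0.115 m and distance of block_1 from where it was at the start of the episode below 0.04 m)) and value of joint swing_bar below 0.06 rad and velocity of joint swing_bar below 0.05 rad/s); the robot touches nothing.
It fails at once if a bystander (tape roll, tape measure, pencil, sanding block, square or wrench) is shifted by more than 30 mm (distance of any of masking_roll2, tape, pencil, sander, square, wrench from where it was at the start of the episode above 0.03 m).
It also fails if it takes over 64 s, if anything falls off the work surface, if the arm or the gripper's body presses on something with over 40 N, if the wrist force passes 120 N, or if a joint passes its speed limit or range.

## Working session

There is one attempt and no reset: what is moved stays moved. The work goes in short steps, Python scripts to look and compute and a tool call to move; the robot and the scene stay as the last step left them, time stands still between calls to the robot, and variables do not carry over. Pictures are saved under pics/ and viewed, at most 10 in all, crops included, and the job is handed in when it is done.

Besides the shell and the picture viewer there is one more tool, called after "Call:" as a command line: name --argument value ..., lists and objects as JSON in quotes. apply_moves: Moves the arm, as the interface text tells. Its arguments: {"type":"object","properties":{"deltas":{"type":"string"},"grip_force":{"type":"number"}},"required":["deltas"]}

```bash
mkdir -p pics
cat > h.py <<'E'
from bench import *
import numpy as np, cv2
def ray(f,u,v,z):
    K=f["intrinsics"];T=f["world_to_cam"];R=T[:3,:3];t=T[:3,3]
    c=-R.T@t; d=R.T@np.linalg.inv(K)@np.array([u,v,1.]); return c+d*(z-c[2])/d[2]
def proj(f,P):
    K=f["intrinsics"];T=f["world_to_cam"];p=(T[:3,:3]@np.asarray(P,float).T).T+T[:3,3]
    q=(K@p.T).T; return q[:,:2]/q[:,2:]
E
python3 - <<'E'
from h import *
import pickle
for n in("scene","side"):
    f=grab_frame(n); pickle.dump({k:np.array(f[k]) for k in("pixels","intrinsics","world_to_cam")},open(n+'.pkl','wb'))
    cv2.imwrite(f"pics/{n}0.png",cv2.resize(f["pixels"],(800,600),interpolation=cv2.INTER_CUBIC))
    print(f["intrinsics"],f["world_to_cam"])
s=get_state();print(s)
E
```

```text
[[389.3490801    0.         281.85605751]
 [  0.         389.3490801  210.14273329]
 [  0.           0.           1.        ]] [[-6.41146748e-01 -7.67403774e-01 -4.72178078e-03  4.00467797e+02]
 [-4.78128369e-01  4.04261920e-01 -7.79721465e-01  2.84391597e+02]
 [ 6.00270031e-01 -4.97658264e-01 -6.26108730e-01  9.64195198e+02]
 [ 0.00000000e+00  0.00000000e+00  0.00000000e+00  1.00000000e+00]]
[[415.91187974   0.         281.72184142]
 [  0.         415.91187974 208.97952399]
 [  0.           0.           1.        ]] [[-7.98905766e-01 -6.00835587e-01  2.73162054e-02  4.89763056e+02]
 [-2.76854535e-01  3.27043300e-01 -9.03545376e-01  1.76721092e+02]
 [ 5.33948634e-01 -7.29410225e-01 -4.27620835e-01  1.08428083e+03]
 [ 0.00000000e+00  0.00000000e+00  0.00000000e+00  1.00000000e+00]]
{'t': 0.1, 'joints': array([-7.03593948e+01,  1.49338469e+01, -7.97839538e+00,  6.71905382e+01,
       -3.55224837e-04,  8.99991845e+01]), 'qd': array([-0.05372164, -0.17661306,  0.10943229,  0.05106007,  0.11699089,
       -0.03858369]), 'tau': array([ 1.45247986e-05, -4.06508195e+01,  2.54526812e+01,  1.01389640e-02,
        6.13977340e-05,  1.25463160e-06]), 'eef_pos': array([ 176.25399527, -493.87679833,  230.53077065]), 'tool_rot': array([[ 9.41814695e-01,  3.36131981e-01, -6.08788757e-04],
       [ 3.36132533e-01, -9.41813184e-01,  1.68740557e-03],
       [-6.17429984e-06, -1.79385707e-03, -9.99998391e-01]]), 'wrist_force': array([0.52139934, 0.15036859, 0.44592406]), 'torque': array([-0.00030925, -0.01212422,  0.08001333]), 'grasp_force': 0.0, 'opening': 85.31133204591184}
```

View pics/scene0.png

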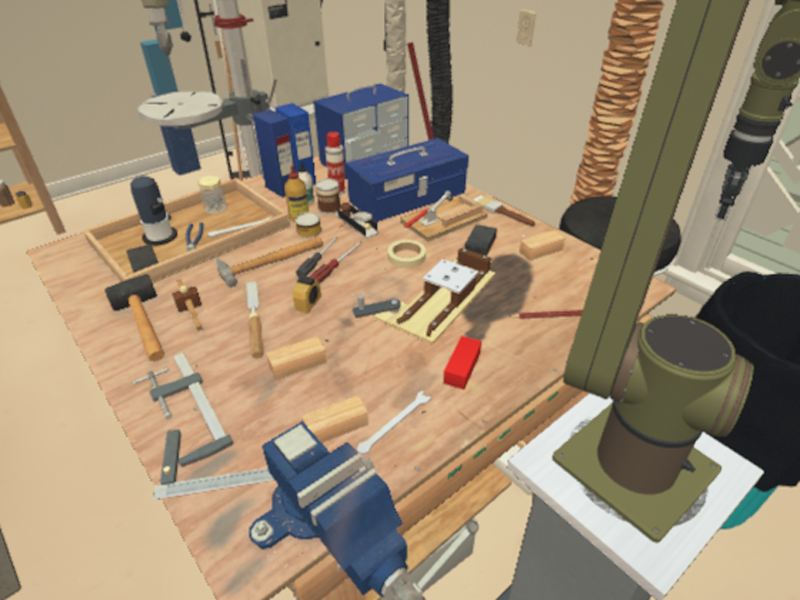

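View pics/side0.png

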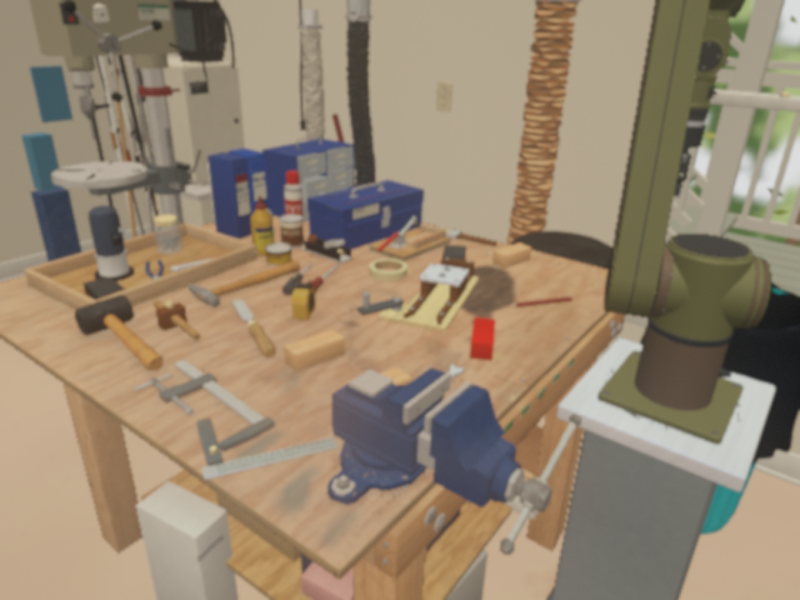

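The scene picture shows block A at about (296,357), B at (335,415) beside the vise and C at (542,243). The jig is around (445,290), with the bar at (375,305) and the red look-alike at (462,360). I'll enlarge this next.

Run:
```python
from h import *
import pickle
f=pickle.load(open('scene.pkl','rb'))
cv2.imwrite("pics/c1.png",cv2.resize(f["pixels"][225:320,175:310],None,fx=5.9,fy=5.9,interpolation=cv2.INTER_CUBIC))
cv2.imwrite("pics/c2.png",cv2.resize(f["pixels"][150:245,240:375],None,fx=5.9,fy=5.9,interpolation=cv2.INTER_CUBIC))
```

```text
(no output)
```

View pics/c1.png

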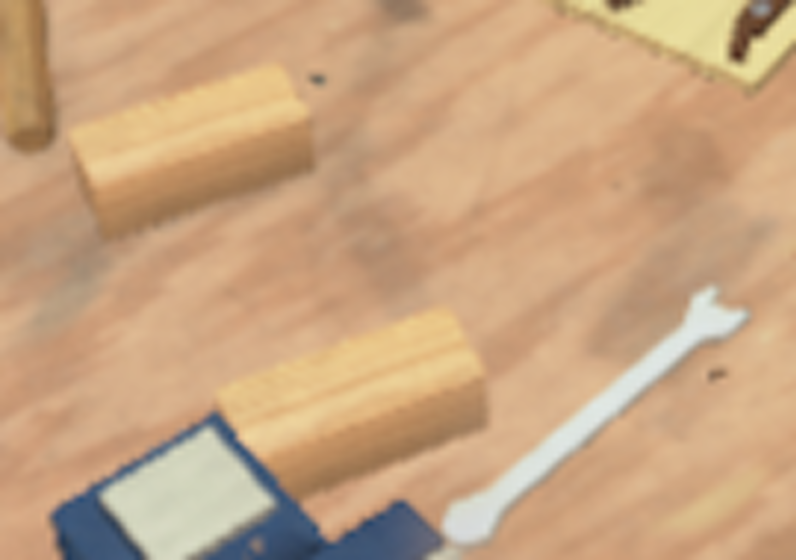

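View pics/c2.png

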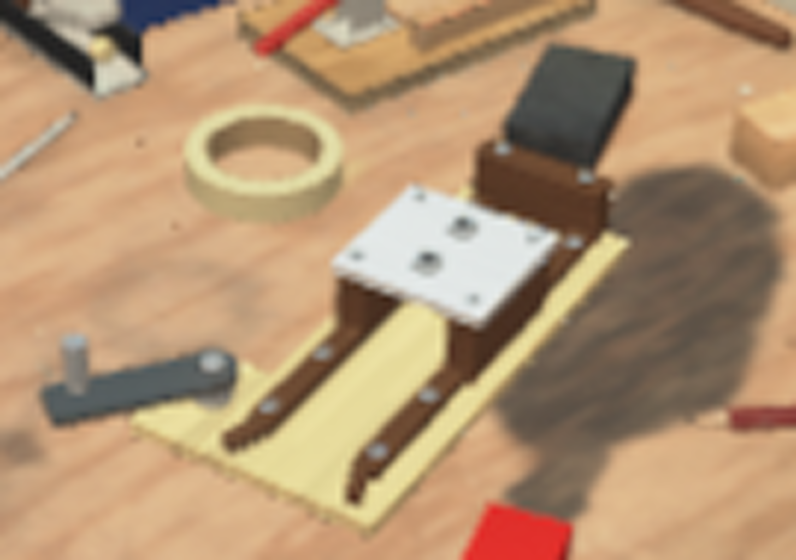

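The crops show block A's outline at (72,130), (280,65), (312,108), (315,165) and (105,238). Block B has its right end at (450,310) to (487,425). The jig baseboard's front corners are at (135,415) and (375,522), its back corner at (628,240), the pivot at (212,358) and the pin top at (73,340). I'll fit poses to these points.

```bash
cat >> h.py <<'E'
from scipy.optimize import least_squares
def nat(p,o,s=5.9): return (np.asarray(p,float)+.5)/s-.5+np.array(o)
def tf(P,q):
    c,s=np.cos(q[2]),np.sin(q[2]);P=np.asarray(P,float)
    return np.c_[q[0]+c*P[:,0]-s*P[:,1],q[1]+s*P[:,0]+c*P[:,1],P[:,2]]
def fit(f,P,uv,q0): return least_squares(lambda q:(proj(f,tf(P,[q[0],q[1],q[2]/100]))-uv).ravel(),[q0[0],q0[1],q0[2]*100],loss='soft_l1')
E
cat > m.py <<'E'
from h import *
import pickle
f=pickle.load(open('scene.pkl','rb'))
T=f["world_to_cam"];print("cam",-T[:3,:3].T@T[:3,3])
o=(240,150)
J=[[56,125,12],[-56,125,12],[-56,-175,12],[72,84,38]]
uv=nat([[135,415],[375,522],[628,240],[212,358]],o)
a=ray(f,*uv[0],12);b=ray(f,*uv[1],12);c=ray(f,*uv[2],12);print(a,b,c,np.linalg.norm(a-b),np.linalg.norm(b-c))
yd=b-c;th=np.arctan2(-yd[0],yd[1])
r=fit(f,J,uv,[b[0],b[1],th]);q=r.x.copy();q[2]/=100;print("jig",q[:2],np.degrees(q[2]),r.fun.round(2))
print("plate check proj",[( (p-np.array(o)+.5)*5.9-.5).round() for p in proj(f,tf([[56,0,64],[-56,0,64],[-56,-90,64],[56,-90,64]],q))])
pin=ray(f,*nat([73,340],o),66);piv=tf([[72,84,38]],q)[0];d=pin[:2]-piv[:2];print("pin",pin,np.linalg.norm(d),"angle bar", )
closed=q[2]+np.arctan2(6,-75);print("a=",(closed-np.arctan2(d[1],d[0]))%(2*np.pi))
o=(175,225)
P=[[-22.5,-55,38],[22.5,-55,38],[22.5,55,38],[-22.5,55,38],[-22.5,-55,0],[22.5,-55,0],[22.5,55,0],[-22.5,55,0]]
for n,pts in(("A",[[72,130],[280,65],[312,115],[315,165],[105,238],[88,185]]),("B",[[215,390],[450,310],[487,375],[487,425]])):
    w=[ray(f,*nat(p,o),38) for p in pts[:2]]; print(n,w,np.linalg.norm(w[0]-w[1]))
    y=w[1]-w[0]
    best=None
    for s in(1,-1):
        P2=np.array([[22.5*s,-55,38],[22.5*s,55,38],[-22.5*s,55,38],[-22.5*s,55,0],[-22.5*s,-55,0],[-22.5*s,-55,38]])
        r=fit(f,P2[:len(pts)],nat(pts,o),[(w[0]+w[1])[0]/2,(w[0]+w[1])[1]/2,np.arctan2(-y[0],y[1])])
        if best is None or r.cost<best.cost:best=r
    q=best.x;print(q[:2],np.degrees(q[2]/100),best.fun.reshape(-1,2).round(2).tolist())
for n,uvn in(("wrench",[[715,305],[468,525]]),):
    print(n,[ray(f,*nat(p,o),4).round() for p in uvn])
print("vise corner",[ray(f,*nat(p,o),z).round() for p,z in(([210,420],120),([400,505],100))])
print("red", ray(f,463*.7,360*.7,38),"C",ray(f,542*.7,240*.7,38))
E
python3 m.py
```

```text
cam [-186.04316471  672.19151435  827.32818466]
[597.3611634  104.66733352  12.        ] [448.43021626  61.97903989  12.        ] [ 534.76317456 -223.27361394   12.        ] 154.92810405619383 298.030965184088
jig [540.4119696 -40.7603982] 16.189169125086377 [ 9.69  4.59 -1.14 -0.33  0.09 -0.21 -0.31 -0.5 ]
plate check proj [array([318., 251.]), array([492., 319.]), array([570., 238.]), array([400., 176.])]
pin [616.09378405 129.61046691  66.        ] 75.79841778502637 angle bar
a= 2.179825491074265
A [array([619.14287643, 364.14339814,  38.        ]), array([592.9380753 , 259.84978072,  38.        ])] 107.53534412922389
[587.44285014 316.56895599] 165.91720667220565 [[-0.69, -0.6], [0.05, -0.81], [-0.33, 0.05], [0.34, 0.81], [-0.11, 0.36], [0.77, 0.06]]
B [array([434.13918036, 396.79882861,  38.        ]), array([405.07214195, 290.9601542 ,  38.        ])] 109.75754061948585
[399.43296906 348.87189675] 166.1005860182685 [[-0.09, -0.07], [-0.4, -0.81], [-0.05, -0.02], [0.59, 0.88]]
wrench [array([352., 177.,   4.]), array([327., 341.,   4.])]
vise corner [array([358., 435., 120.]), array([292., 394., 100.])]
red [346.4800476   75.05568295  38.        ] C [ 528.40750457 -394.51317177   38.        ]
```

Run:
```python
from h import *
import pickle
f=pickle.load(open('scene.pkl','rb'))
cv2.imwrite("pics/c3.png",cv2.resize(f["pixels"][140:230,320:420],None,fx=6.6,fy=6.6,interpolation=cv2.INTER_CUBIC))
```

```text
(no output)
```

View pics/c3.png

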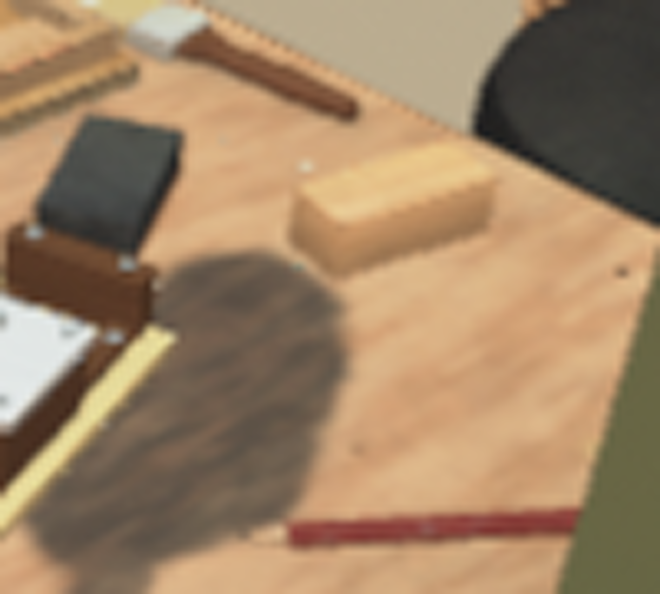

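Block C is clear all round. Its top corners are at (297,185), (345,222), (495,180) and (455,142), and its bottom corners at (290,238), (340,277) and (490,224).

Run:
```python
from h import *
import pickle
f=pickle.load(open('scene.pkl','rb'))
uv=nat([[297,185],[345,222],[495,180],[455,142],[290,238],[340,277],[490,224]],(320,140),6.6)
w=[ray(f,*p,38) for p in uv[:4]];print(np.round(w,1))
m=np.mean(w,0);y=(w[0]+w[1]-w[2]-w[3]);th=np.arctan2(-y[0],y[1])
P=[[22.5,55,38],[-22.5,55,38],[-22.5,-55,38],[22.5,-55,38],[22.5,55,0],[-22.5,55,0],[-22.5,-55,0]]
r=fit(f,P,uv,[m[0],m[1],th]);q=r.x;print(q[:2],np.degrees(q[2]/100),r.fun.reshape(-1,2).round(2).tolist())
# jig refit w/o pedestal corner
o=(240,150)
J=[[-56,125,12],[-56,-175,12],[72,84,38]]
r=fit(f,J,nat([[375,522],[628,240],[212,358]],o),[540,-40,.28]);q=r.x;print("jig",q[:2],np.degrees(q[2]/100),r.fun.round(2))
q=[q[0],q[1],q[2]/100]
G=tf([[-56,125,12],[56,125,12],[-56,-175,12],[72,84,38],[25.5,98,22],[-25.5,98,22],[25.5,0,12],[-25.5,0,12],[45,0,64],[-45,0,64],[-45,-90,64],[45,-90,64]],q)
im=cv2.resize(f["pixels"][150:245,240:375],None,fx=5.9,fy=5.9,interpolation=cv2.INTER_CUBIC)
for p in (proj(f,G)-np.array(o)+.5)*5.9-.5: cv2.drawMarker(im,tuple(int(round(v)) for v in p),(255,0,255),0,14,1)
cv2.imwrite("pics/ov.png",im)
```

```text
[[ 565.9 -354.5   38. ]
 [ 523.7 -345.6   38. ]
 [ 496.8 -444.1   38. ]
 [ 537.2 -459.7   38. ]]
[ 532.2602166  -404.03885427] -13.295443009486663 [[0.04, -0.21], [0.09, 0.1], [1.17, -0.87], [-0.4, -0.72], [-0.18, 0.23], [-0.58, 0.33], [0.16, 0.92]]
jig [538.35220354 -40.60657311] 16.89884358433223 [-0.18  0.11  0.02 -0.22  0.17  0.08]
```

View pics/ov.png

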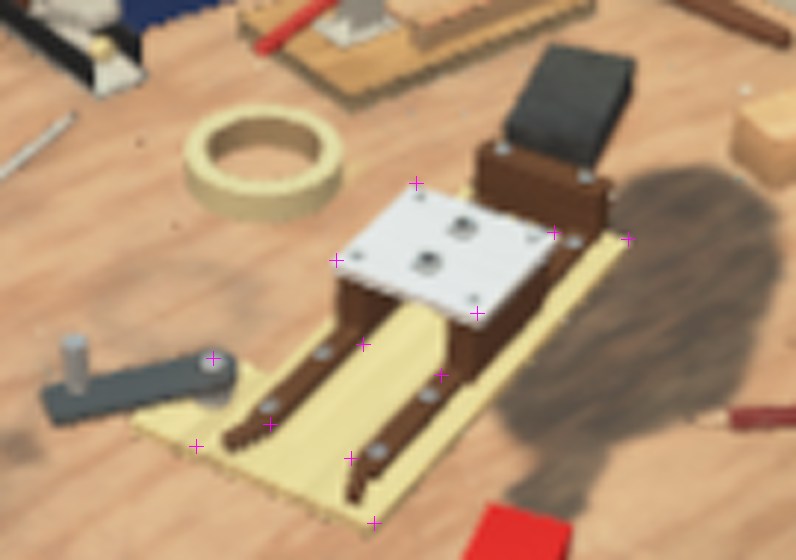

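Jig overlay fits well: jig at (538, -41), yaw 16.9°. C is at (532, -404), yaw -13.3°. Moving above C's tail.

Call:
apply_moves --deltas "0.0364 0.0122 -0.008 0.0995 -1;0.0364 0.0122 -0.008 0.0995 -1;0.0364 0.0122 -0.008 0.0995 -1;0.0364 0.0122 -0.008 0.0995 -1;0.0364 0.0122 -0.008 0.0995 -1;0.0364 0.0122 -0.008 0.0995 -1;0.0364 0.0122 -0.008 0.0995 -1;0.0364 0.0122 -0.008 0.0995 -1;0.0364 0.0122 -0.008 0.0995 -1;0.0364 0.0122 -0.008 0.0995 -1;0 0 0 0 -1;0 0 0 0 -1;0 0 0 0 -1" --grip_force 60

```text
t: 1.18
eef_pos: [539.9, -372.0, 150.5]
tool_rot: [[0.231, 0.973, -0.002], [0.973, -0.231, 0.001], [0.0, -0.002, -1.0]]
wrist_force: [-0.2, -0.2, 0.9]
opening: 85.3
grasp_force: 0.0
```

```bash
cat >> h.py <<'E'
def wrist():
    s=get_state();f=grab_frame("wrist");M=np.array(f["mount"]);A=np.eye(4);A[:3,:3]=s["tool_rot"];A[:3,3]=s["eef_pos"]
    return {"pixels":f["pixels"],"intrinsics":np.array(f["intrinsics"]),"world_to_cam":np.linalg.inv(A@M)},s
def mark(f,im,P,s=1,col=(255,0,255)):
    for p in proj(f,P)*s: cv2.drawMarker(im,tuple(int(round(v)) for v in p),col,0,16,1)
def block(x,y,deg,z=0): return tf([[a,b,h+z] for h in(38,0) for a in(22.5,-22.5) for b in(55,-55)],[x,y,np.radians(deg)])
E
python3 - <<'E'
from h import *
import pickle
f,s=wrist();pickle.dump(f,open('w1.pkl','wb'))
print(s["t"],s["eef_pos"],np.degrees(np.arctan2(s["tool_rot"][1,1],s["tool_rot"][0,1])),s["joints"])
im=cv2.resize(f["pixels"],(800,600));mark(f,im,block(532.3,-404,-13.3),800/560);cv2.imwrite("pics/w1.png",im)
E
```

```text
1.1833 [ 539.89914093 -372.013772    150.51723741] -13.352049994842213 [-3.45549371e+01  3.00482392e+01  3.63897867e+00  6.37067710e+01
 -2.77870871e-02  6.87971576e+01]
```

View pics/w1.png

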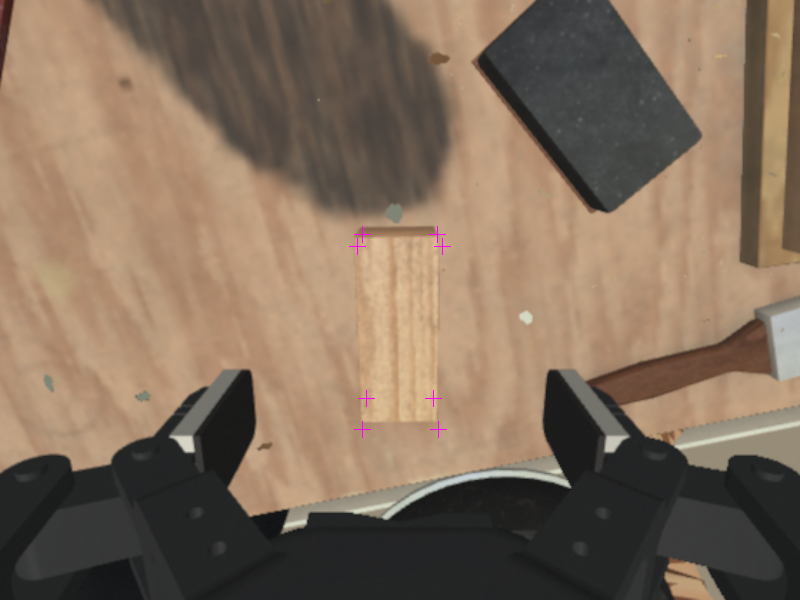

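The block is about 5 mm further along +y than predicted, with top corners at (358,236), (439,236), (362,421) and (437,421). Laterally it is centred. Shift by 7 mm, descend and grip.

Call:
apply_moves --deltas "0.0016 0.0068 -0.035 0 -1;0 0 -0.035 0 -1;0 0 -0.035 0 -1;0 0 -0.0315 0 -1;0 0 0 0 -1;0 0 0 0 1;0 0 0 0 1;0 0 0 0 1;0 0 0 0 1;0 0 0 0 1;0 0 0 0 1;0 0 0 0 1;0 0 0 0 1" --grip_force 60

```text
t: 2.32
eef_pos: [544.0, -367.3, 18.3]
tool_rot: [[0.231, 0.973, 0.005], [0.973, -0.231, -0.004], [-0.003, 0.005, -1.0]]
wrist_force: [-0.9, -0.1, 6.8]
opening: 43.8
grasp_force: 62.5
```

Call:
apply_moves --deltas "0 0 0.02 0 1;0 0 0.03 0 1;0 0 0.035 0 1;0 0 0.035 0 1;0 0 0 0 1;0 0 0 0 1"

```text
t: 2.82
eef_pos: [544.4, -367.2, 139.3]
tool_rot: [[0.231, 0.973, 0.007], [0.973, -0.231, -0.005], [-0.003, 0.008, -1.0]]
wrist_force: [0.2, -0.2, -1.5]
opening: 43.9
grasp_force: 61.5
```

Run:
```python
from h import *
f,s=wrist()
print(s["t"],s["eef_pos"],s["tool_rot"].round(3),s["wrist_force"])
im=cv2.resize(f["pixels"],(800,600));cv2.imwrite("pics/w2.png",im)
```

```text
2.8167 [ 544.44363435 -367.1906983   139.26305421] [[ 0.231  0.973  0.007]
 [ 0.973 -0.231 -0.005]
 [-0.003  0.008 -1.   ]] [ 0.19146214 -0.15041487 -1.489323  ]
```

View pics/w2.png

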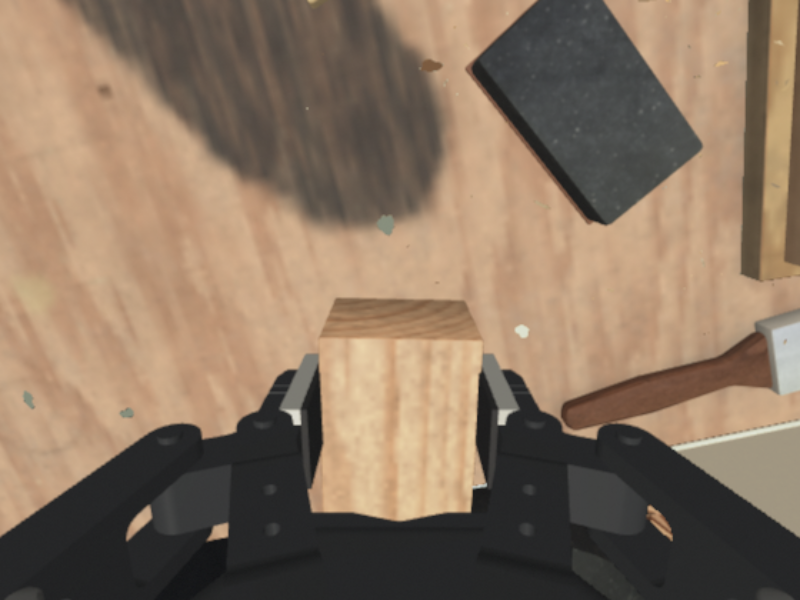

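Block held squarely, with its tail face at (320,337), (480,337), (337,298) and (465,298). I'll fit its offset in the tool.

Run:
```python
from h import *
f,s=wrist()
uv=np.array([[320,337],[480,337],[337,298],[465,298]])*.7
yaw0=np.degrees(np.arctan2(s["tool_rot"][1,1],s["tool_rot"][0,1]));print(yaw0)
def P(q):
    return tf([[-22.5,55,38],[22.5,55,38],[-22.5,55,0],[22.5,55,0]],[q[0],q[1],np.radians(q[3])])+[0,0,q[2]]
r=least_squares(lambda q:(proj(f,P(q))-uv).ravel(),[536,-399,120,-13.3],x_scale=[10,10,10,1]);q=r.x
d=q[:3]-s["eef_pos"];a=np.radians(yaw0);print(q,r.fun.round(1),"tool-rel: lateral",d[0]*np.cos(a)+d[1]*np.sin(a),"long",-d[0]*np.sin(a)+d[1]*np.cos(a),"z",d[2], s["eef_pos"])
```

```text
-13.347452550359378
[ 535.04074015 -400.40414576  113.78430952  -13.42618384] [ 0.3 -0.   0.8 -0.  -0.3  0.  -1.1  0. ] tool-rel: lateral 0.26298461767225323 long -35.160579010944865 z -22.975985577267977 [ 542.90187753 -366.13261244  136.7602951 ]
```

Call:
apply_moves --deltas "-0.0028 0.038 0 0.048 1;-0.0028 0.038 0 0.048 1;-0.0028 0.038 0 0.048 1;-0.0028 0.038 0 0.048 1;-0.0028 0.038 0 0.048 1;-0.0028 0.038 0 0.048 1;-0.0028 0.038 0 0.048 1;-0.0028 0.038 0 0.048 1;-0.0028 0.038 0 0.048 1;-0.0028 0.038 0 0.048 1;-0.0028 0.038 0 0.048 1;0 0 0 0 1;0 0 0 0 1;0 0 0 0 1;0 0 0 0 1;0 0 0 0 1;0 0 0 0 1"

```text
t: 4.33
eef_pos: [511.2, 51.1, 134.6]
tool_rot: [[-0.288, 0.957, -0.0], [0.957, 0.288, -0.0], [-0.0, -0.0, -1.0]]
wrist_force: [0.1, -0.6, -0.5]
opening: 43.8
grasp_force: 61.4
```

Run:
```python
from h import *
import pickle
f,s=wrist();pickle.dump((f,s),open('w3.pkl','wb'))
s=get_state();print(s["t"],s["eef_pos"],np.degrees(np.arctan2(s["tool_rot"][1,1],s["tool_rot"][0,1])),s["tool_rot"][:,2])
im=cv2.resize(f["pixels"],(800,600),interpolation=cv2.INTER_CUBIC)
q=[538.4,-40.6,np.radians(16.9)]
mark(f,im,tf([[-56,125,12],[56,125,12],[72,84,38],[25.5,98,22],[-25.5,98,22]],q),800/560)
cv2.imwrite("pics/w3.png",im)
```

```text
4.3833 [511.30307359  51.20139778 134.67910951] 16.780722185607303 [-2.56799229e-04 -1.16637189e-04 -9.99999960e-01]
```

View pics/w3.png

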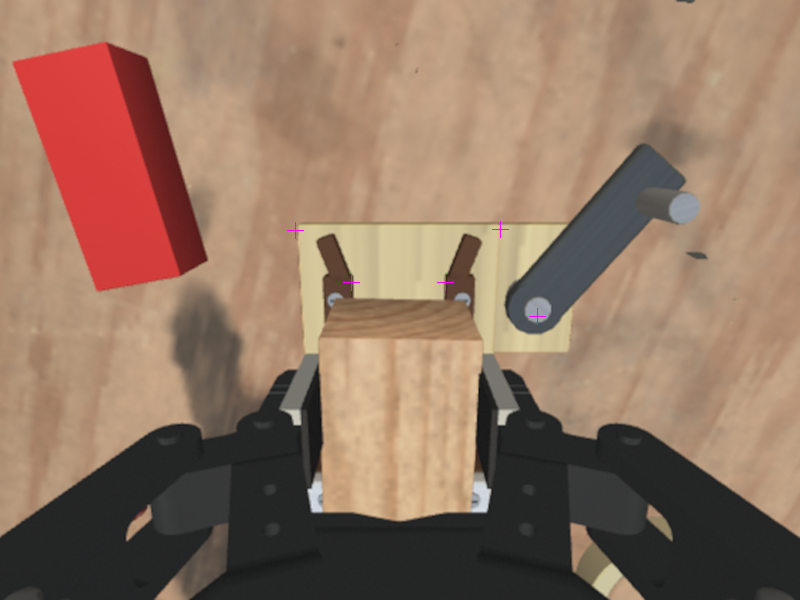

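Jig front corner is at (297,223), the rivet at (538,309) and the rail kinks at about (351,275) and (446,275). I'll refit the jig and the held block in this one view so they agree.

Run:
```python
from h import *
import pickle
f,s=pickle.load(open('w3.pkl','rb'))
J=[[-56,125,12],[72,84,38],[25.5,98,22],[-25.5,98,22],[40,125,12]]
uv=np.array([[297,223],[538,309],[446,275],[351,275],[0,0]])*.7
def res(q):
    r=proj(f,tf(J,[q[0],q[1],np.radians(q[2])]))-uv; r[4]=[0,r[4,1]+uv[4,1]-223*.7]; return r.ravel()
r=least_squares(res,[538,-40,16.9],x_scale=[10,10,1]);q=r.x;print("jig",q,r.fun.round(1))
e=s["eef_pos"];a=np.radians(q[2]);d=e[:2]-q[:2];print("tcp in jig",d[0]*np.cos(a)+d[1]*np.sin(a),-d[0]*np.sin(a)+d[1]*np.cos(a))
```

```text
jig [537.60125337 -37.02302056  16.708593  ] [-0.7 -0.3  0.2  0.2  0.   0.2  0.4  0.2  0.  -0.2]
tcp in jig 0.08567836368319703 91.94497374213933
```

Call:
apply_moves --deltas "-0.0017 0.0057 -0.02 0 1;0 0 -0.025 0 1;0 0 -0.025 0 1;0 0 -0.02 0 1;0 0 0 0 1;0 0 0 0 1;0 0 -0.003 0 1;0 0 -0.003 0 1;0 0 0 0 1;0 0 0 0 1"

```text
t: 5.22
eef_pos: [510.2, 58.1, 39.6]
tool_rot: [[-0.291, 0.957, 0.001], [0.957, 0.291, 0.0], [-0.0, 0.001, -1.0]]
wrist_force: [-0.1, -0.0, -0.6]
opening: 43.8
grasp_force: 61.6
```

Call:
apply_moves --deltas "0 0 -0.002 0 1;0 0 -0.002 0 1;0 0 0 0 1;0 0 0 0 1"

```text
t: 5.55
eef_pos: [509.4, 58.1, 34.7]
tool_rot: [[-0.291, 0.957, -0.0], [0.957, 0.291, -0.0], [0.0, -0.0, -1.0]]
wrist_force: [-0.3, -0.3, -1.1]
opening: 43.6
grasp_force: 61.6
```

Call:
apply_moves --deltas "0 0 -0.002 0 1;0 0 -0.001 0 1;0 0 0 0 1;0 0 0 0 1"

```text
t: 5.88
eef_pos: [509.4, 58.0, 31.7]
tool_rot: [[-0.291, 0.957, -0.0], [0.957, 0.291, -0.0], [0.0, -0.0, -1.0]]
wrist_force: [-0.6, 0.4, -1.0]
opening: 43.4
grasp_force: 61.6
```

Call:
apply_moves --deltas "0 0 -0.001 0 1;0 0 0 0 1;0 0 0 0 1"

```text
t: 6.13
eef_pos: [509.5, 58.1, 30.8]
tool_rot: [[-0.291, 0.957, -0.0], [0.957, 0.291, -0.0], [0.0, -0.0, -1.0]]
wrist_force: [-0.6, 0.1, -1.3]
opening: 44.1
grasp_force: 61.6
```

Call:
apply_moves --deltas "0 0 -0.001 0 1;0 0 0 0 1;0 0 0 0 1"

```text
t: 6.38
eef_pos: [509.7, 58.1, 30.3]
tool_rot: [[-0.291, 0.957, 0.0], [0.957, 0.291, 0.0], [-0.0, 0.0, -1.0]]
wrist_force: [-1.4, 0.1, 3.7]
opening: 43.8
grasp_force: 62.3
```

Call:
apply_moves --deltas "0 0 -0.001 0 1;0 0 0 0 1;0 0 0 0 1"

```text
t: 6.63
eef_pos: [509.7, 58.1, 30.2]
tool_rot: [[-0.291, 0.957, 0.001], [0.957, 0.291, 0.0], [-0.0, 0.001, -1.0]]
wrist_force: [-3.5, 0.5, 13.7]
opening: 43.7
grasp_force: 63.2
```

Call:
apply_moves --deltas "0.002 -0.0067 0.001 0 1;0.002 -0.0067 0 0 1;0.002 -0.0067 0 0 1;0.002 -0.0067 0 0 1;0 0 0 0 1"

```text
t: 7.05
eef_pos: [519.0, 29.9, 30.3]
tool_rot: [[-0.289, 0.957, 0.002], [0.957, 0.289, -0.0], [-0.001, 0.002, -1.0]]
wrist_force: [-0.1, -0.9, 4.9]
opening: 43.6
grasp_force: 62.4
```

Call:
apply_moves --deltas "0.002 -0.0067 0 0 1;0.002 -0.0067 0 0 1;0.002 -0.0067 0 0 1;0.002 -0.0067 0 0 1;0.002 -0.0067 0 0 1;0.002 -0.0067 0 0 1;0.002 -0.0067 0 0 1;0 0 0 0 1;0 0 0 0 1"

```text
t: 7.8
eef_pos: [533.0, -17.0, 30.2]
tool_rot: [[-0.289, 0.957, 0.002], [0.957, 0.289, -0.001], [-0.002, 0.002, -1.0]]
wrist_force: [0.1, -1.1, 5.1]
opening: 44.0
grasp_force: 62.4
```

Call:
apply_moves --deltas "0 0 0 0 -1;0 0 0 0 -1;0 0 0 0 -1;0 0 0.03 0 -1;0 0 0.035 0 -1;0 0 0.035 0 -1;0.0063 0.0372 0.015 -0.054 -1;0.0063 0.0372 0 -0.054 -1;0.0063 0.0372 0 -0.054 -1;0.0063 0.0372 0 -0.054 -1;0.0063 0.0372 0 -0.054 -1;0.0063 0.0372 0 -0.054 -1;0.0063 0.0372 0 -0.054 -1;0.0063 0.0372 0 -0.054 -1;0.0063 0.0372 0 -0.054 -1;0.0063 0.0372 0 -0.054 -1;0 0 0 0 -1;0 0 0 0 -1;0 0 0 0 -1;0 0 0 0 -1"

```text
t: 9.47
eef_pos: [594.1, 355.0, 144.4]
tool_rot: [[0.243, 0.97, -0.001], [0.97, -0.243, -0.001], [-0.001, -0.001, -1.0]]
wrist_force: [-0.4, -0.5, 0.4]
opening: 85.5
grasp_force: 0.0
```

Run:
```python
from h import *
import pickle
f,s=wrist();pickle.dump((f,s),open('w4.pkl','wb'))
print(s["t"],s["eef_pos"],np.degrees(np.arctan2(s["tool_rot"][1,1],s["tool_rot"][0,1])),s["joints"].round())
im=cv2.resize(f["pixels"],(800,600));mark(f,im,block(587,320.5,-14.1),800/560);cv2.imwrite("pics/w4.png",im)
```

```text
9.4667 [594.10307358 354.97584973 144.3590343 ] -14.07719253067286 [ 31.  34.  10.  66.  -0. 135.]
```

View pics/w4.png

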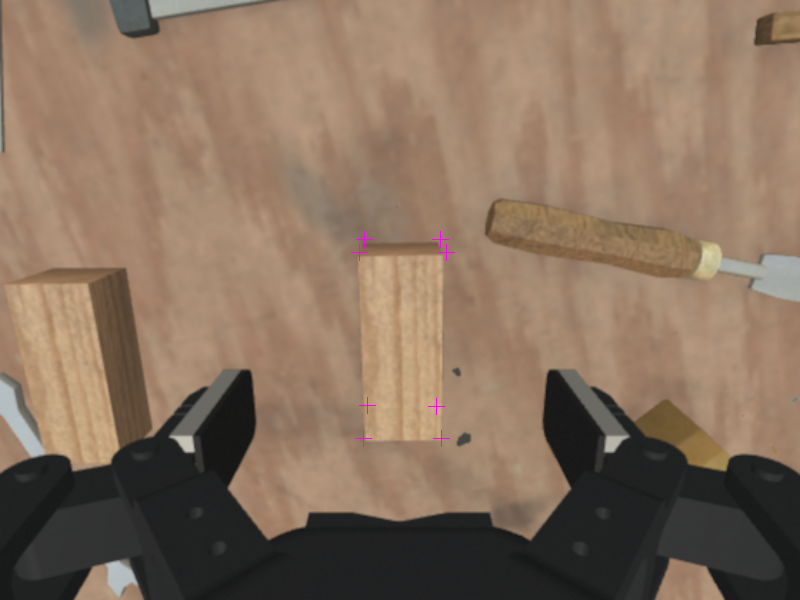

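Block A aligned to within 1 mm, with corners at (360,254), (442,254), (363,440) and (441,440). The chisel handle at (490,235) is close by, so I'll descend partly closed and 5 mm nearer the centre.

Call:
apply_moves --deltas "-0.0012 -0.0049 0 0 -0.5;0 0 0 0 -0.5;0 0 0 0 -0.5;0 0 -0.035 0 -0.5;0 0 -0.035 0 -0.5;0 0 -0.035 0 -0.5;0 0 -0.024 0 -0.5;0 0 0 0 -0.5;0 0 0 0 1;0 0 0 0 1;0 0 0 0 1;0 0 0 0 1;0 0 0 0 1;0 0 0 0 1;0 0 0 0 1"

```text
t: 10.77
eef_pos: [594.2, 352.0, 17.2]
tool_rot: [[0.242, 0.97, 0.002], [0.97, -0.242, 0.001], [0.002, 0.002, -1.0]]
wrist_force: [-0.4, -0.2, 3.8]
opening: 43.8
grasp_force: 63.7
```

Call:
apply_moves --deltas "0 0 0.02 0 1;0 0 0.03 0 1;0 0 0.035 0 1;0 0 0.035 0 1;-0.012 -0.0322 0 0.0672 1;-0.012 -0.0322 0 0.0672 1;-0.012 -0.0322 0 0.0672 1;-0.012 -0.0322 0 0.0672 1;-0.012 -0.0322 0 0.0672 1;-0.012 -0.0322 0 0.0672 1;-0.012 -0.0322 0 0.0672 1;-0.012 -0.0322 0 0.0672 1;0 0 0 0 1;0 0 0 0 1;0 0 0 0 1;0 0 0 0 1;0 0 0 0 1"

```text
t: 12.18
eef_pos: [498.1, 94.9, 135.8]
tool_rot: [[-0.29, 0.957, 0.001], [0.957, 0.29, 0.0], [0.0, 0.001, -1.0]]
wrist_force: [-0.5, 0.5, -0.8]
opening: 43.6
grasp_force: 63.2
```

```bash
cat > g.py <<'E'
from h import *
f,s=wrist();s=get_state()
q=[537.6,-37.02,np.radians(16.71)]
yaw=np.degrees(np.arctan2(s["tool_rot"][1,1],s["tool_rot"][0,1]))
d=s["eef_pos"][:2]-q[:2];c,n=np.cos(q[2]),np.sin(q[2])
print(s["t"],s["eef_pos"].round(1),"yaw",yaw.round(2),"tcp in jig",d[0]*c+d[1]*n,-d[0]*n+d[1]*c,s["opening"])
cv2.imwrite("pics/g.png",cv2.resize(f["pixels"],(800,600)))
E
python3 g.py
```

```text
12.2333 [497.9  94.9 135.8] yaw 16.85 tcp in jig -0.048160354145416306 137.76030535528457 44.00042708775053
```

View pics/g.png

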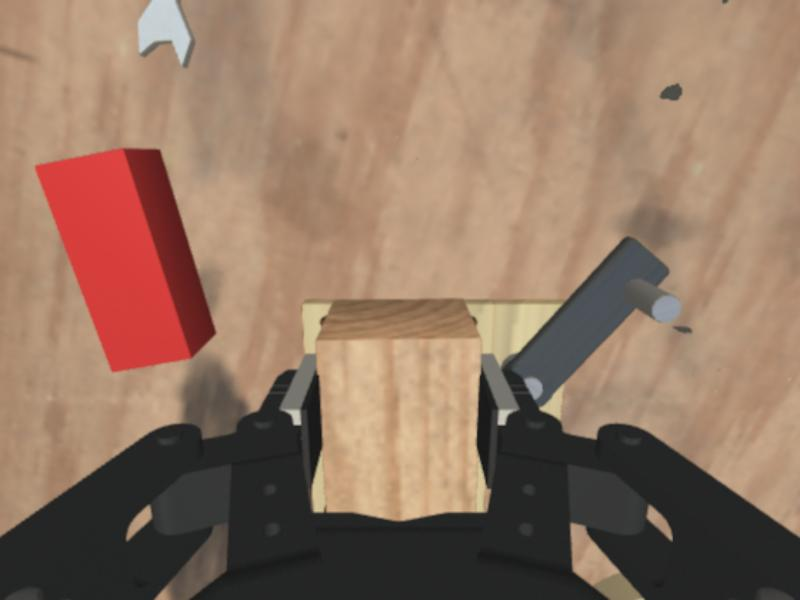

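I've now viewed 11 pictures, one over the limit of 10, so I'll work from numbers only from here. The block is held centred, tail edge at row 337 as before, so I'm lowering it.

Call:
apply_moves --deltas "0 0 -0.025 0 1;0 0 -0.03 0 1;0 0 -0.025 0 1;0 0 -0.015 0 1;0 0 -0.005 0 1;0 0 -0.002 0 1;0 0 0 0 1;0 0 0 0 1;0 0 0 0 1;0 0 0 0 1"

```text
t: 13.07
eef_pos: [498.4, 94.1, 34.9]
tool_rot: [[-0.288, 0.957, 0.002], [0.957, 0.288, 0.0], [-0.0, 0.002, -1.0]]
wrist_force: [-0.3, 0.1, -0.9]
opening: 43.9
grasp_force: 63.2
```

Call:
apply_moves --deltas "0 0 -0.002 0 1;0 0 0 0 1;0 0 0 0 1;0 0 0 0 1"

```text
t: 13.4
eef_pos: [497.3, 93.8, 31.9]
tool_rot: [[-0.288, 0.958, 0.0], [0.958, 0.288, 0.0], [0.0, 0.0, -1.0]]
wrist_force: [0.1, -0.2, -1.8]
opening: 43.8
grasp_force: 63.2
```

Call:
apply_moves --deltas "0 0 -0.001 0 1;0 0 0 0 1;0 0 0 0 1"

```text
t: 13.65
eef_pos: [497.3, 93.8, 30.7]
tool_rot: [[-0.288, 0.958, -0.0], [0.958, 0.288, 0.0], [0.0, -0.0, -1.0]]
wrist_force: [0.6, 0.2, -1.6]
opening: 43.7
grasp_force: 63.2
```

Call:
apply_moves --deltas "0 0 -0.001 0 1;0 0 0 0 1;0 0 0 0 1"

```text
t: 13.9
eef_pos: [497.3, 93.8, 29.7]
tool_rot: [[-0.288, 0.958, -0.0], [0.958, 0.288, -0.0], [-0.0, -0.0, -1.0]]
wrist_force: [-0.3, -0.5, -1.9]
opening: 43.5
grasp_force: 63.2
```

Call:
apply_moves --deltas "0 0 -0.0008 0 1;0 0 0 0 1;0 0 0 0 1"

```text
t: 14.15
eef_pos: [497.5, 93.9, 29.2]
tool_rot: [[-0.288, 0.957, 0.0], [0.957, 0.288, 0.0], [-0.0, 0.0, -1.0]]
wrist_force: [-0.5, -0.6, 0.6]
opening: 43.7
grasp_force: 63.5
```

Call:
apply_moves --deltas "0.002 -0.0067 0 0 1;0.002 -0.0067 0 0 1;0.002 -0.0067 0 0 1;0.002 -0.0067 0 0 1;0.002 -0.0067 0 0 1;0 0 0 0 1"

```text
t: 14.65
eef_pos: [508.2, 58.4, 29.2]
tool_rot: [[-0.287, 0.958, 0.001], [0.958, 0.287, -0.002], [-0.002, 0.001, -1.0]]
wrist_force: [1.2, -2.2, 2.4]
opening: 43.5
grasp_force: 63.6
```

Call:
apply_moves --deltas "0.002 -0.0067 0 0 1;0.002 -0.0067 0 0 1;0.002 -0.0067 0 0 1;0.002 -0.0067 0 0 1;0.002 -0.0067 0 0 1;0.002 -0.0067 0 0 1;0 0 0 0 1;0 0 0 0 1"

```text
t: 15.32
eef_pos: [520.1, 18.4, 29.2]
tool_rot: [[-0.287, 0.958, 0.001], [0.958, 0.287, -0.003], [-0.003, 0.0, -1.0]]
wrist_force: [0.9, -3.2, 5.2]
opening: 43.6
grasp_force: 63.8
```

```bash
python3 g.py
```

```text
15.3667 [520.1  18.6  29.2] yaw 16.7 tcp in jig -0.7454595712735532 58.33992988373449 43.97147084288558
```

Call:
apply_moves --deltas "0.0014 -0.0048 0 0 1;0.0014 -0.0048 0 0 1;0 0 0 0 1;0 0 0 0 1"

```text
t: 15.7
eef_pos: [522.3, 10.8, 29.2]
tool_rot: [[-0.289, 0.957, 0.0], [0.957, 0.289, 0.001], [0.0, 0.0, -1.0]]
wrist_force: [-0.0, 0.3, 5.7]
opening: 44.1
grasp_force: 64.0
```

Call:
apply_moves --deltas "0.0006 -0.0019 0 0 1;0 0 0 0 1;0 0 0 0 1"

```text
t: 15.95
eef_pos: [522.6, 9.6, 29.2]
tool_rot: [[-0.289, 0.957, -0.0], [0.957, 0.289, 0.002], [0.002, 0.0, -1.0]]
wrist_force: [-0.9, 1.4, 5.9]
opening: 43.8
grasp_force: 64.1
```

Call:
apply_moves --deltas "0.0006 -0.0019 0 0 1;0 0 0 0 1;0 0 0 0 1"

```text
t: 16.2
eef_pos: [523.2, 7.8, 29.2]
tool_rot: [[-0.289, 0.957, -0.0], [0.957, 0.289, 0.002], [0.002, 0.0, -1.0]]
wrist_force: [-1.9, 2.5, 5.9]
opening: 43.8
grasp_force: 64.0
```

Call:
apply_moves --deltas "0.0006 -0.0019 0 0 1;0 0 0 0 1;0 0 0 0 1"

```text
t: 16.45
eef_pos: [523.8, 6.0, 29.2]
tool_rot: [[-0.29, 0.957, -0.0], [0.957, 0.29, 0.002], [0.002, 0.0, -1.0]]
wrist_force: [-1.2, 2.8, 6.0]
opening: 43.9
grasp_force: 64.0
```

Call:
apply_moves --deltas "0.0006 -0.0019 0 0 1;0 0 0 0 1;0 0 0 0 1"

```text
t: 16.7
eef_pos: [524.3, 4.1, 29.1]
tool_rot: [[-0.29, 0.957, -0.0], [0.957, 0.29, 0.002], [0.002, 0.0, -1.0]]
wrist_force: [-0.9, 3.2, 5.8]
opening: 43.5
grasp_force: 64.0
```

Call:
apply_moves --deltas "0.0006 -0.0019 0 0 1;0 0 0 0 1;0 0 0 0 1"

```text
t: 16.95
eef_pos: [524.4, 3.7, 29.2]
tool_rot: [[-0.29, 0.957, -0.001], [0.957, 0.29, 0.006], [0.006, 0.001, -1.0]]
wrist_force: [-1.9, 6.8, 7.3]
opening: 44.1
grasp_force: 64.1
```

Call:
apply_moves --deltas "0.0006 -0.0019 0 0 1;0 0 0 0 1;0 0 0 0 1"

```text
t: 17.2
eef_pos: [524.4, 3.7, 29.2]
tool_rot: [[-0.291, 0.957, -0.002], [0.957, 0.291, 0.01], [0.01, 0.001, -1.0]]
wrist_force: [-2.7, 12.7, 9.7]
opening: 43.9
grasp_force: 64.2
```

End stop reached: the force rises and motion stops at TCP jig y of about 43. Now unload, release and lift, and get the pin position from the saved wrist view.

Call:
apply_moves --deltas "-0.0009 0.0028 0 0 1;0 0 0 0 1;0 0 0 0 -1;0 0 0 0 -1;0 0 0 0 -1;0 0 0 0 -1;0 0 0.02 0 -1;0 0 0.03 0 -1;0 0 0.03 0 -1;0 0 0 0 -1;0 0 0 0 -1;0 0 0 0 -1"

```text
t: 18.2
eef_pos: [524.5, 1.8, 108.6]
tool_rot: [[-0.288, 0.958, -0.0], [0.958, 0.288, -0.0], [0.0, -0.0, -1.0]]
wrist_force: [-0.4, -0.3, 0.6]
opening: 85.5
grasp_force: 0.0
```

Run:
```python
from h import *
import pickle
f,s=pickle.load(open('w3.pkl','rb'))
q=[537.6,-37.02,np.radians(16.71)]
pin=ray(f,684*.7,208*.7,66);piv=tf([[72,84,38]],q)[0];pv2=ray(f,538*.7,309*.7,38)
print("pin",pin,"piv",piv,pv2)
d=pin-piv;print(np.hypot(*d[:2]))
c=q[2]+np.arctan2(6,-75);a=(c-np.arctan2(d[1],d[0]))%(2*np.pi);print("a",a)
for k in np.linspace(a,0,17):print(round(k,2),(piv[:2]+75.24*np.array([np.cos(c-k),np.sin(c-k)])).round(1))
# tail of block 2 in present view: predicted pixel rows for jig y=65
w,s=wrist();pickle.dump((w,s),open('w5.pkl','wb'));print(s["eef_pos"])
print(proj(w,tf([[-22.5,65,50],[22.5,65,50],[-22.5,65,12],[22.5,65,12]],q)).round(1))
e=s["eef_pos"];g=cv2.cvtColor(w["pixels"],cv2.COLOR_BGR2GRAY)
p=proj(w,tf([[0,65,50]],q))[0];u=int(p[0]);print([ (v,int(g[v,u-8:u+9].mean())) for v in range(int(p[1])-28,int(p[1])+16,2)])
```

```text
pin [615.10184749 131.16231297  66.        ] piv [582.40728179  64.13486888  38.        ] [582.19563972  64.19111061  38.        ]
74.57622199922308
a 2.2364337884513956
2.24 [615.4 131.8]
2.1 [605.6 135.7]
1.96 [595.5 138.2]
1.82 [585.  139.3]
1.68 [574.5 139. ]
1.54 [564.2 137.1]
1.4 [554.2 133.9]
1.26 [544.7 129.3]
1.12 [536.  123.4]
0.98 [528.2 116.3]
0.84 [521.5 108.3]
0.7 [515.9  99.4]
0.56 [511.7  89.7]
0.42 [508.8  79.6]
0.28 [507.3  69.2]
0.14 [507.4  58.7]
0.0 [508.8  48.3]
[524.51516558   1.76975862 108.58711397]
[[244.4 185.2]
 [318.8 185.2]
 [249.6 173.5]
 [312.9 173.5]]
[(157, 191), (159, 191), (161, 191), (163, 191), (165, 191), (167, 191), (169, 191), (171, 191), (173, 191), (175, 106), (177, 105), (179, 112), (181, 123), (183, 131), (185, 134), (187, 172), (189, 171), (191, 170), (193, 169), (195, 171), (197, 173), (199, 172)]
```

The block's tail edge shows at rows 174 to 186, against 173.5 to 185 predicted, so it's seated to within 1 mm. Next, the pin.

Call:
apply_moves --deltas "0.0182 0.0259 0 0 -1;0.0182 0.0259 0 0 -1;0.0182 0.0259 0 0 -1;0.0182 0.0259 0 0 -1;0.0182 0.0259 0 0 -1;0 0 0 0 -1;0 0 0 0 -1;0 0 -0.03 0 -1;0 0 -0.03 0 -1;0 0 -0.0075 0 -1;0 0 0 0 -1;0 0 0 0 1;0 0 0 0 1;0 0 0 0 1;0 0 0 0 1;0 0 0 0 1;0 0 0 0 1;0 0 0 0 1;0 0 0 0 1" --grip_force 30

```text
t: 19.83
eef_pos: [616.2, 131.4, 42.4]
tool_rot: [[-0.288, 0.958, 0.001], [0.958, 0.288, -0.0], [-0.0, 0.001, -1.0]]
wrist_force: [-0.8, -1.8, 6.1]
opening: 12.7
grasp_force: 29.2
```

Call:
apply_moves --deltas "-0.0098 0.0039 0 0 1;-0.0101 0.0025 0 0 1;-0.0105 0.0011 0 0 1;-0.0105 -0.0003 0 0 1;-0.0103 -0.0019 0 0 1;-0.01 -0.0032 0 0 1;-0.0095 -0.0046 0 0 1;-0.0087 -0.0059 0 0 1;0 0 0 0 1;0 0 0 0 1"

```text
t: 20.67
eef_pos: [535.6, 124.6, 42.3]
tool_rot: [[-0.29, 0.957, -0.0], [0.957, 0.29, 0.003], [0.003, 0.001, -1.0]]
wrist_force: [-2.8, 3.5, 6.1]
opening: 12.7
grasp_force: 30.1
```

Call:
apply_moves --deltas "-0.0078 -0.0071 0 0 1;-0.0067 -0.008 0 0 1;-0.0056 -0.0089 0 0 1;-0.0042 -0.0097 0 0 1;-0.0029 -0.0101 0 0 1;-0.0015 -0.0104 0 0 1;0 -0.0105 0 0 1;0 0 0 0 1;0 0 0 0 1"

```text
t: 21.42
eef_pos: [508.4, 56.8, 42.2]
tool_rot: [[-0.287, 0.958, 0.002], [0.958, 0.287, -0.001], [-0.002, 0.001, -1.0]]
wrist_force: [1.3, 1.0, 6.8]
opening: 13.0
grasp_force: 30.2
```

Call:
apply_moves --deltas "0.0007 -0.0052 0 0 1;0.0007 -0.0052 0 0 1;0 0 0 0 1;0 0 0 0 1;0 0 0 0 1"

```text
t: 21.83
eef_pos: [509.5, 46.8, 42.2]
tool_rot: [[-0.287, 0.958, 0.001], [0.958, 0.287, -0.001], [-0.001, 0.001, -1.0]]
wrist_force: [0.5, 1.2, 7.9]
opening: 12.7
grasp_force: 30.3
```

Push further until the limit is felt.

Call:
apply_moves --deltas "0.0006 -0.002 0 0 1;0 0 0 0 1;0 0 0 0 1"

```text
t: 22.08
eef_pos: [509.7, 45.5, 42.1]
tool_rot: [[-0.288, 0.958, 0.001], [0.958, 0.288, 0.0], [0.0, 0.001, -1.0]]
wrist_force: [0.6, 2.6, 8.1]
opening: 13.1
grasp_force: 30.4
```

Call:
apply_moves --deltas "0.0006 -0.002 0 0 1;0 0 0 0 1;0 0 0 0 1"

```text
t: 22.33
eef_pos: [510.2, 43.4, 42.1]
tool_rot: [[-0.288, 0.958, 0.0], [0.958, 0.288, 0.0], [0.0, 0.0, -1.0]]
wrist_force: [0.1, 2.6, 8.7]
opening: 12.5
grasp_force: 30.4
```

Call:
apply_moves --deltas "0.0006 -0.002 0 0 1;0 0 0 0 1;0 0 0 0 1"

```text
t: 22.58
eef_pos: [510.4, 42.4, 42.1]
tool_rot: [[-0.289, 0.957, -0.0], [0.957, 0.289, 0.003], [0.003, 0.0, -1.0]]
wrist_force: [-0.6, 4.8, 9.3]
opening: 12.8
grasp_force: 30.5
```

Call:
apply_moves --deltas "0.0006 -0.002 0 0 1;0 0 0 0 1;0 0 0 0 1"

```text
t: 22.83
eef_pos: [510.5, 42.1, 42.1]
tool_rot: [[-0.289, 0.957, -0.001], [0.957, 0.289, 0.006], [0.007, 0.001, -1.0]]
wrist_force: [-2.2, 9.6, 9.8]
opening: 12.7
grasp_force: 30.5
```

Call:
apply_moves --deltas "0.0006 -0.002 0 0 1;0 0 0 0 1;0 0 0 0 1"

```text
t: 23.08
eef_pos: [510.5, 42.0, 42.0]
tool_rot: [[-0.29, 0.957, -0.002], [0.957, 0.29, 0.011], [0.011, 0.001, -1.0]]
wrist_force: [-3.2, 14.7, 9.7]
opening: 12.8
grasp_force: 30.6
```

Run:
```python
from h import *
import pickle
f,s=wrist();f2=grab_frame("scene");pickle.dump((f,f2,s),open('w6.pkl','wb'))
print(s["t"],s["eef_pos"],s["wrist_force"],s["opening"])
```

```text
23.0833 [510.49515247  41.99228328  42.03957339] [-3.1928391  14.71786227  9.71393901] 12.778951483366953
```

Limit felt: 15 N with no further motion. Unload most of it, release and lift.

Call:
apply_moves --deltas "-0.0012 0.004 0 0 1;0 0 0 0 1;0 0 0 0 -1;0 0 0 0 -1;0 0 0 0 -1;0 0 0 0 -1;0 0 0 0 -1;0 0 0.02 0 -1;0 0 0.03 0 -1;0 0 0.03 0 -1;0 0 0.02 0 -1;0.0017 -0.0345 0.01 0 -1;0.0017 -0.0345 0.01 0 -1;0 0 0 0 -1;0 0 0 0 -1;0 0 0 0 -1"

```text
t: 24.52
eef_pos: [513.9, -27.1, 161.1]
tool_rot: [[-0.288, 0.958, -0.001], [0.958, 0.288, 0.0], [0.001, -0.001, -1.0]]
wrist_force: [-1.0, -0.3, -0.5]
opening: 85.3
grasp_force: 0.0
```

Run:
```python
from h import *
import pickle
w,s=wrist();pickle.dump((w,s),open('w7.pkl','wb'));print(s["t"],s["eef_pos"])
q=[537.6,-37.02,np.radians(16.71)]
g=cv2.cvtColor(w["pixels"],cv2.COLOR_BGR2GRAY).astype(int)
# sample along jig y at several x on the bar top plane z=34: dark steel expected from y=69 to 99
for x in(50,35,20,-10):
    ys=np.arange(58,112,2.);p=proj(w,tf([[x,y,34] for y in ys],q))
    print(x,[int(cv2.getRectSubPix(g.astype(np.uint8),(3,3),tuple(map(float,a)))[1,1]) for a in p])
# lateral edges of the second block's top, z=50
for y in(58,50):
    xs=np.arange(-32,33,2.);p=proj(w,tf([[x,y,50] for x in xs],q));print(y,[int(cv2.getRectSubPix(g.astype(np.uint8),(3,3),tuple(map(float,a)))[1,1]) for a in p])
print(proj(w,tf([[-3,90,66],[0,65,50]],q)))
```

```text
24.5167 [513.87087228 -27.10272706 161.07554868]
50 [174, 175, 174, 174, 174, 155, 73, 80, 79, 80, 79, 81, 80, 80, 80, 80, 79, 80, 80, 78, 107, 180, 181, 180, 181, 181, 181]
35 [71, 71, 70, 71, 71, 66, 73, 80, 79, 81, 80, 81, 80, 80, 81, 80, 78, 80, 80, 78, 87, 93, 70, 72, 73, 72, 71]
20 [180, 179, 181, 143, 176, 164, 70, 80, 78, 81, 79, 81, 80, 80, 80, 80, 78, 79, 80, 78, 119, 187, 186, 186, 187, 186, 187]
-10 [190, 193, 191, 132, 150, 176, 65, 79, 78, 79, 79, 80, 79, 80, 78, 79, 77, 80, 79, 78, 123, 197, 197, 196, 198, 197, 197]
58 [71, 71, 71, 71, 173, 167, 171, 178, 167, 187, 193, 189, 190, 179, 158, 175, 183, 187, 170, 159, 177, 176, 172, 187, 176, 182, 176, 70, 73, 72, 71, 71, 71]
50 [71, 71, 72, 72, 169, 162, 179, 186, 176, 186, 188, 179, 182, 183, 160, 159, 183, 182, 170, 164, 185, 174, 171, 177, 169, 174, 190, 75, 71, 72, 70, 71, 71]
[[304.59653118 100.73526657]
 [306.44646238 136.79876286]]
```

The bar spans jig y 69 to 98 at every x sampled, so it is fully closed. The second block is about 1.5 mm off centre and its tail is in place. Handing in.

```bash
python3 -c "
from bench import *
print(finish_job())"
```

```text
the job is handed in; nothing more can be done
None
```

I handed in the job: by the force readings and last wrist image, two blocks sit butted against the end stop and the stop bar is fully closed; the third block was left alone, no verdict came back, and I viewed 11 pictures, one over the limit of 10.

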